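Press the domed lids of the dessert pots flat

ROBOT

A 6-joint arm with a two-finger parallel gripper is mounted at the origin on the work surface. World frame = base frame: x ahead of the robot, y to its left, z up, the work surface at z = 0. Lengths are in m, angles in rad, forces in N, time in s.
With the tool pointing down it reaches from about 0.375 to 0.9 m from the base axis. Payload 3.1 kg.
Tool frame: the origin (TCP) lies between the finger pads; the fingertips stand 17 mm ahead of it and the grasp point (between the pads) lies 2 mm behind it (manip.nose_length is the distance from the TCP to the fingertips, in m); z points along the fingers, y is the direction in which the jaws open and shut (so a half turn about z gives the same grasp; the last joint's range is limited). The gripper opens to 87 mm and grips with 3 to 60 N. Pads are 19 mm wide; open, the fingers measure 117 mm over their backs; the gripper's body (75 mm by 190 mm) begins 51 mm behind the grasp point.
Start: joints at [-1.325, 0.527, 1.433, -0, 1.181, -0.178], TCP at [0.257, -0.57, 0.24] pointing down, gripper open.
Joint ranges: [-3.08, 3.08], [-0.75, 2.2], [0.22, 2.44], [-1.43, 4.57], [0, 2.65], [-2.85, 2.85]. Speed limits (rad/s): [2.79, 2.79, 3.14, 3.14, 3.14, 3.14].

INTERFACE

Orientations are given as a unit quaternion [w, x, y, z].
In Python, from bench import manip, cams, sign_off gives the robot as it stands.
- The arm moves only by the shell command python3 -m inch 'ROWS'. ROWS is JSON, a list of rows, each an object of numbers: "x", "y", "z": the shift along the tool's x, y, z each as a share of 60 mm, from -1 to 1; "wx", "wy", "wz": the turn, a rotation vector about the tool's x, y, z each as a share of 8 degrees, from -1 to 1; "jaw": the opening, from 0 (shut) to 1 (fully open). In form: [{"x": .., "y": .., "z": .., "wx": .., "wy": .., "wz": .., "jaw": ..}, ...]. A call has 1 to 8 rows; each row shifts and turns the commanded pose from where the row before left it, along the tool's axes as they then stand; what a row does not reach is not made up. A row lasts 1/8 s, in which the tool goes at most 62.5 mm and 10.7 degrees, less where a joint would pass 70% of its speed; a pose out of reach is approached as far as the arm can. A call with a number of a shift or a turn outside -1 to 1 is refused whole. A call with a gripper value outside its range is refused whole. The fingers move at their own pace and stop on an object; the grip force is fixed at half the most. Time passes only in rows, so rows that do not move let the fingers close. It gives the time, the measured TCP pose, the force and the opening at its end, in the units of the state.
- manip.state(): the state, without advancing time (a new reading comes with each control period).
- cams.grab_frame(name): name is "side" or "top"; returns (picture, depth): 420x560x3 uint8, red, green, blue; 420x560 float32, m along the optical axis (not along the pixel's ray), 0 where there is no reading.
- cams.get_calibration(name): a dict with "camera_matrix" (3x3 intrinsics, pixels), "k1" (the pictures are not rectified: a ray, as slopes to the right and down, at radius r is drawn at 1 + k1 r^2 times it, then the intrinsics apply), "camera_from_world" (4x4, takes a point from world to camera coordinates). Camera axes: x right, y down, z forward; pixel columns grow to the right and rows downward; lengths in m; the calibration is good to about 2 mm. A picture is of the moment at which its call begins. get_calibration takes no time and is no camera call.
- sign_off(): hands the job in, once; it reports no verdict.
The state is a dict: "t": time; "joint_pos": joint angles; "joint_velocities": joint speeds; "tau": joint torques, N m; "eef_pos": TCP position; "tool_rot": TCP orientation; "contact_force": force on the tool from outside, world axes, zero at the start; "ft_torque": the same for the moment, N m; "finger_gap": finger opening in m.
Only numpy, scipy, OpenCV 4.12 (cv2) and the standard library are available. Lean on these libraries where they do the work, as an engineer would, in place of code of your own. Each camera call takes 0.05 s, during which the arm holds its last target.

TASK

The soft lids of the filled dessert pots on the tray have bulged up with trapped air. With a fingertip, press the middle of each bulged lid lightly until it goes in and stays in, in the order the pots were filled: the white lid first, then the yellow, then the red. Leave the green-lidded pot alone, as it is kept back for the lab, do not lift or shift any pot, and leave everything else as it stands.

Things in the scene. Friction and masses are not known exactly. Their poses are not given: they have to be found in the camera images.
- top_white (a point): middle of the top of the white lid's bulge: the spot to press, 87 mm above the table at the start. It sinks with the bulge. The crown is a flat disc 24 mm across, the whole bulge 57 mm across; the crown stands 6.5 mm above the lid's ring-shaped rim (61 mm inside, 73 mm outside), inside which the bulge sinks
- top_yellow (a point): the same spot on the yellow lid
- top_red (a point): the same spot on the red lid
- top_green (a point): the same spot on the green lid (pot to be left alone)
- dome_white (a joint): how far the white lid's bulge is pressed in, m: 0 bulged up (as at the start), up to 0.010 at its stop. It begins to yield at about 3 N of straight downward push and resists by 0.6 N more for each mm: about 4.5 N at 2.5 mm, 6 N at 5 mm, 9 N at the stop; past the stop it is hard. When let go it stays where it was pushed to, or comes back to 5 mm if it was pushed deeper. 2.5 mm or more counts as in; about 5 mm is a good press. More than 25 N spoils the lid
- dome_yellow (a joint): the same for the yellow lid
- dome_red (a joint): the same for the red lid
- dome_green (a joint): the same for the green lid
- jar_white: filled glass pot with white press-on lid, loose on the tray, about 250 g, 68 mm across (lid 73 mm), lid rim 76.5 mm and crown of the bulge 83 mm above its foot. Origin: centre of its underside, 4 mm above the table; z up
- jar_yellow: the same pot with yellow lid
- jar_red: the same pot with red lid
- jar_green: the same pot with green lid; to be left alone. Lids of neighbouring pots stand at least 10 mm apart
- tray: fixed shallow aluminium tray, 220 mm (its x) by 300 mm (its y), rim 26 mm high, floor 4 mm thick; the four pots stand on it. Origin: centre of its underside
- empty_a: empty open glass pot, 68 mm across, 74 mm high, loose on the table on the +y side of the tray; a bystander. Origin: centre of its underside
- empty_b: second empty glass pot, the same
- spare_lid: loose flat white lid, 73 mm across, 12 mm high, lying on the table on the -y side of the tray; a bystander (not on a pot). Origin: centre of its underside
- spatula: white plastic spatula lying on the table between the tray and the robot, about along y, under 40 mm high; a bystander
- jug: white plastic jug, 112 mm across, 140 mm high, handle on one side, standing at the robot's right; a bystander
- sanitiser: clear bottle with blue cap, 68 mm across, 190 mm high, standing at the robot's right beside the jug; a bystander
Mind the look-alikes: they are no part of the job. What is shaped like the jar_red but black is not meant. Leave any blue look-alike of the jar_white alone.

How it is judged:
On the way, in this order (a step that is already met when the one before it is completed fails the run):
1. a finger has pressed the white lid's bulge at least 2.5 mm in (value of joint dome_white above 0.0025 m and contact force between the fingers and jar_white above 0.3 N), for 0.05 s.
2. a finger has pressed the yellow lid's bulge at least 2.5 mm in (value of joint dome_yellow above 0.0025 m and contact force between the fingers and jar_yellow above 0.3 N), for 0.05 s.
3. a finger has pressed the red lid's bulge at least 2.5 mm in (value of joint dome_red above 0.0025 m and contact force between the fingers and jar_red above 0.3 N), for 0.05 s.
At the end, for the whole second after the job is handed in: The white, yellow and red bulges are each at least 2.5 mm in and the green one less than 1 mm; all four pots stand upright, at rest, within 20 mm of where they began; every bystander is within 20 mm of where it began (value of joint each of dome_white, dome_yellow, dome_red above 0.0025 m and value of joint dome_green below 0.001 m and distance of each of jar_white, jar_yellow, jar_red, jar_green, empty_a, empty_b, spare_lid, spatula, jug, sanitiser from where it was at the start of the episode below 0.02 m and angle between each of jar_white, jar_yellow, jar_red, jar_green's own z axis and vertical below 0.1 rad and linear speed of each of jar_white, jar_yellow, jar_red, jar_green below 0.02 m/s); the robot touches nothing.
It fails at once if a lid is pressed before those ahead of it in the order are pressed in ((value of joint dome_yellow above 0.0015 m and value of joint dome_white below 0.0025 m) or (value of joint dome_red above 0.0015 m and value of joint any of dome_white, dome_yellow below 0.0025 m)).
It fails at once if the green-lidded pot is touched or its lid pressed in (contact force between the arm and jar_green above 0.5 N or value of joint dome_green above 0.001 m).
It fails at once if a lid is pressed harder than 25 N (contact force between the fingers and jar_white above 25 N or contact force between the fingers and jar_yellow above 25 N or contact force between the fingers and jar_red above 25 N).
It fails at once if a pot is lifted 6 mm, tipped, or shifted more than 20 mm ((height (world z) of any of jar_white, jar_yellow, jar_red, jar_green above 0.01 m or angle between any of jar_white, jar_yellow, jar_red, jar_green's own z axis and vertical above 0.2 rad) or distance of any of jar_white, jar_yellow, jar_red, jar_green from where it was at the start of the episode above 0.02 m).
It fails at once if a bystander is shifted more than 20 mm or lifted (distance of any of empty_a, empty_b, spare_lid, spatula, jug, sanitiser from where it was at the start of the episode above 0.02 m).
It also fails if it takes over 40 s, if anything falls off the work surface, if the arm or the gripper's body presses on something with over 40 N, if the wrist force passes 120 N, or if a joint passes its speed limit or range.

## Working session

There is one attempt and no reset: what is moved stays moved. The work goes in short steps, Python scripts to look and compute and a shell command to move; the robot and the scene stay as the last step left them, time stands still between calls to the robot, and variables do not carry over. Pictures are saved under pics/ and viewed, and the job is handed in when it is done.

```bash
mkdir -p pics; ls
cat > h.py <<'E'
import numpy as np, cv2
from bench import manip, cams
E
python3 - <<'E'
from h import *
for n in ("top","side"):
    p,d=cams.grab_frame(n); cv2.imwrite(f"pics/{n}0.png",p[:,:,::-1]); np.savez(f"{n}0.npz",p=p,d=d)
    c=cams.get_calibration(n); print(n,c)
s=manip.state(); print({k:np.round(v,3) for k,v in s.items()}, manip.nose_length)
E
```

```text
pics
top {'camera_matrix': array([[501.06184828,   0.        , 276.3223277 ],
       [  0.        , 501.06184828, 212.44572654],
       [  0.        ,   0.        ,   1.        ]]), 'k1': -0.016718449494835308, 'camera_from_world': array([[-6.91509940e-03, -9.99975718e-01, -8.62968492e-04,
        -3.91366263e-02],
       [-9.97591906e-01,  6.95816705e-03, -6.90070488e-02,
         4.63506496e-01],
       [ 6.90113778e-02,  3.83699782e-04, -9.97615799e-01,
         1.52164426e+00],
       [ 0.00000000e+00,  0.00000000e+00,  0.00000000e+00,
         1.00000000e+00]])}
side {'camera_matrix': array([[453.52834115,   0.        , 282.22669559],
       [  0.        , 453.52834115, 209.05228479],
       [  0.        ,   0.        ,   1.        ]]), 'k1': -0.05977173063583705, 'camera_from_world': array([[-0.88920511, -0.45717477,  0.01747847,  0.38391766],
       [-0.35080837,  0.65680329, -0.66749002,  0.23462486],
       [ 0.29367968, -0.59966714, -0.74441358,  1.18950391],
       [ 0.        ,  0.        ,  0.        ,  1.        ]])}
{'t': np.float64(0.1), 'joint_pos': array([-1.326,  0.528,  1.434,  0.   ,  1.181, -0.178]), 'joint_velocities': array([ 0.001, -0.001, -0.005,  0.001, -0.002, -0.002]), 'tau': array([  0.   , -44.098, -17.715,   0.063,   0.053,  -0.   ]), 'eef_pos': array([ 0.257, -0.569,  0.239]), 'tool_rot': array([-0.001,  0.978,  0.21 , -0.   ]), 'contact_force': array([ 0.129,  0.146, -0.111]), 'ft_torque': array([-0.002, -0.014,  0.013]), 'finger_gap': np.float64(0.087)} 0.017
```

View pics/top0.png

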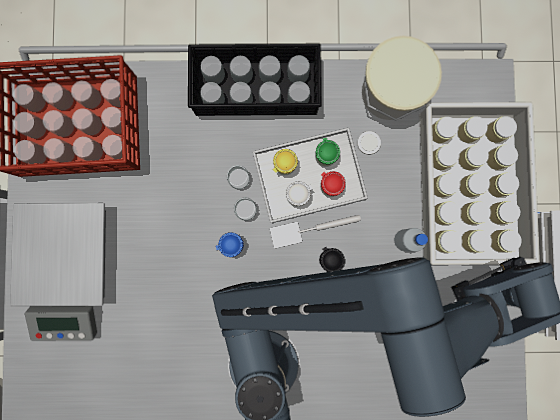

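View pics/side0.png

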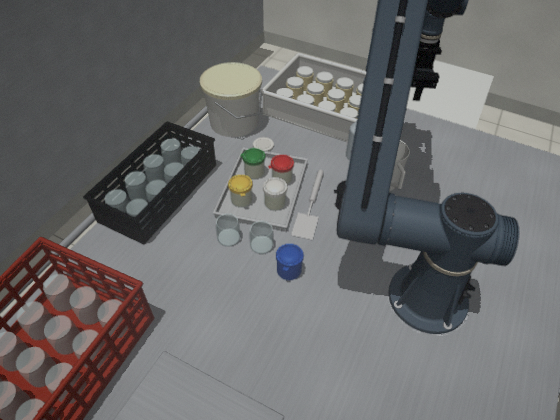

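The top view shows the white lid at about (298,193), yellow at (285,161), red at (333,184) and green at (328,152). The look-alikes are outside the tray: blue at (231,244) and black at (332,260). Next I'll measure the lids.

```bash
cat >> h.py <<'E'
def ray(n,u,v):
    c=cams.get_calibration(n);K=c["camera_matrix"];T=c["camera_from_world"]
    a=cv2.undistortPoints(np.array([[[u,v]]],float),K,np.array([c["k1"],0,0,0,0.]))[0,0]
    R=T[:3,:3];o=-R.T@T[:3,3];return o,R.T@np.array([a[0],a[1],1.])
def plane(n,u,v,z):
    o,d=ray(n,u,v);return o+d*(z-o[2])/d[2]
def lids(n,z=0.0805,win=None,p=None,d=None):
    hsv=cv2.cvtColor(p,cv2.COLOR_RGB2HSV);H,S,V=cv2.split(hsv)
    M=dict(yellow=(H>15)&(H<35)&(S>110)&(V>120),red=((H<8)|(H>172))&(S>130)&(V>90),green=(H>45)&(H<85)&(S>100)&(V>40))
    out={}
    for k,m in M.items():
        w=np.zeros_like(m);x0,y0,x1,y1=win;w[y0:y1,x0:x1]=1
        cs,_=cv2.findContours((m&w).astype(np.uint8),cv2.RETR_EXTERNAL,cv2.CHAIN_APPROX_NONE)
        if not cs: continue
        c=max(cs,key=cv2.contourArea);out[k]=(c,cv2.fitEllipse(cv2.convexHull(c)))
    return out
E
python3 - <<'E'
from h import *
for n,win in (("top",(240,120,390,230)),("side",(200,130,330,250))):
    z=np.load(n+"0.npz");p,d=z["p"],z["d"]
    for k,(c,e) in lids(n,win=win,p=p).items():
        (u,v)=e[0];print(n,k,np.round(e[0],1),np.round(e[1],1),plane(n,u,v,.0805).round(4),"d",d[int(v),int(u)])
    x0,y0,x1,y1=win
    cv2.imwrite(f"pics/{n}0z.png",cv2.resize(p[y0:y1,x0:x1,::-1],None,fx=5,fy=5,interpolation=cv2.INTER_CUBIC))
E
```

```text
top yellow [284.3 161.1] [23.3 26.2] [ 0.611  -0.0672  0.0805] d 1.4732358
top red [331.8 182.6] [23.7 27.1] [ 0.546  -0.2067  0.0805] d 1.4709713
top green [327.1 151.2] [23.4 26.2] [ 0.6398 -0.1944  0.0805] d 1.4732282
side yellow [239.9 184.4] [20.9 23.2] [ 0.6069 -0.0627  0.0805] d 1.3377234
side red [281.1 163. ] [16.3 24.2] [ 0.5422 -0.2041  0.0805] d 1.4028423
side green [252.9 155.5] [14.4 23. ] [ 0.6368 -0.193   0.0805] d 1.4231071
```

View pics/top0z.png

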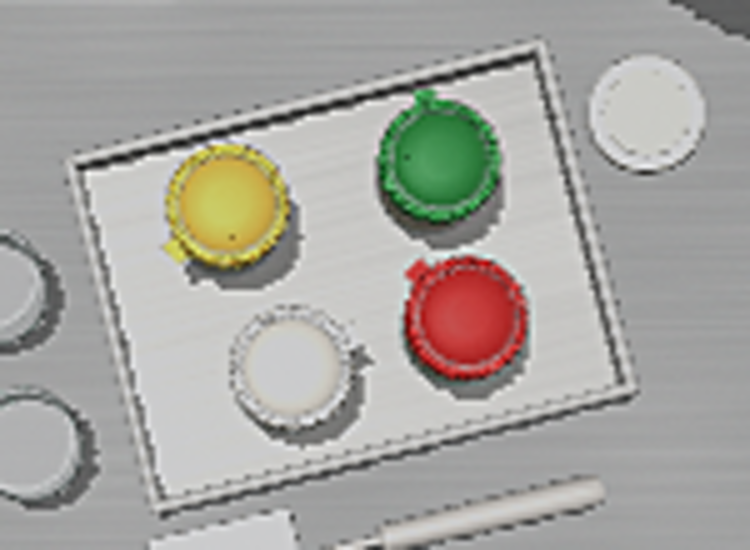

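View pics/side0z.png

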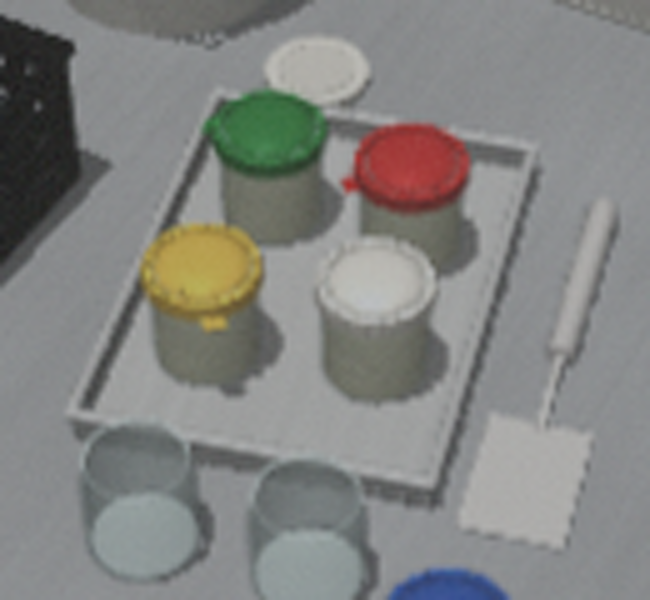

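```bash
cat >> h.py <<'E'
def cloud(n,d):
    c=cams.get_calibration(n);K=c["camera_matrix"];T=c["camera_from_world"]
    h,w=d.shape;uv=np.stack(np.meshgrid(np.arange(w),np.arange(h)),-1).reshape(-1,1,2).astype(float)
    a=cv2.undistortPoints(uv,K,np.array([c["k1"],0,0,0,0.])).reshape(h,w,2)
    P=np.dstack([a[...,0]*d,a[...,1]*d,d]);P[d==0]=np.nan
    return (P-T[:3,3])@T[:3,:3]
E
python3 - <<'E'
from h import *
G={"white":(.516,-.106),"yellow":(.611,-.069),"red":(.545,-.208),"green":(.638,-.195)}
for n in ("top","side"):
    z=np.load(n+"0.npz");p,d=z["p"],z["d"];X=cloud(n,d)
    for k,g in G.items():
        near=np.hypot(X[...,0]-g[0],X[...,1]-g[1])<.055
        m=(near&(X[...,2]>.073)&(X[...,2]<.1)).astype(np.uint8)
        m=cv2.resize(m,None,fx=4,fy=4,interpolation=cv2.INTER_NEAREST)
        m=cv2.morphologyEx(m,cv2.MORPH_OPEN,cv2.getStructuringElement(cv2.MORPH_ELLIPSE,(33,33)))
        c=max(cv2.findContours(m,0,1)[0],key=cv2.contourArea);e=cv2.fitEllipse(c)
        u,v=(np.array(e[0])-1.5)/4
        q=X[near&(X[...,2]>.078)]
        crown=X[near&(np.hypot(X[...,0]-g[0],X[...,1]-g[1])<.012),]
        print(n,k,np.round([u,v],1),np.round(np.array(e[1])/4,1),plane(n,u,v,.0805).round(4),"crown z",np.nanmedian(crown[:,2]).round(4),"max",np.nanmax(q[:,2]).round(4))
E
```

```text
top white [297.7 193.3] [23.6 24.4] [ 0.515  -0.1057  0.0805] crown z 0.0869 max 0.0976
top yellow [284.9 160.6] [23.5 24.1] [ 0.6125 -0.0687  0.0805] crown z 0.0894 max 0.0962
top red [333.1 182.9] [22.6 24.8] [ 0.5449 -0.2107  0.0805] crown z 0.0885 max 0.0972
top green [327.5 152.4] [22.4 24.4] [ 0.6363 -0.1953  0.0805] crown z 0.0883 max 0.0955
side white [276.1 186.4] [16.1 23.9] [ 0.5082 -0.1061  0.0805] crown z 0.0871 max 0.0925
side yellow [240.2 183.8] [18.1 24.1] [ 0.6074 -0.0653  0.0805] crown z 0.0873 max 0.0913
side red [283.3 162. ] [13.  17.4] [ 0.5382 -0.2115  0.0805] crown z 0.0869 max 0.0913
side green [253.2 155.6] [15.  22.8] [ 0.6358 -0.1929  0.0805] crown z 0.0863 max 0.0915
```

```bash
cat >> h.py <<'E'
from scipy.spatial.transform import Rotation as Ro
def to(x,y,z):
    s=manip.state();q=s["tool_rot"];R=Ro.from_quat([q[1],q[2],q[3],q[0]])
    print("t",s["t"],"pos",s["eef_pos"].round(4),"F",s["contact_force"].round(2),"gap",round(float(s["finger_gap"]),3))
    print("units needed x,y,z:",(R.inv().apply(np.array([x,y,z])-s["eef_pos"])/.06).round(3),"tilt axis",R.as_matrix()[:,2].round(4),"xaxis",R.as_matrix()[:,0].round(3))
E
python3 -m inch '[{"x":0.7,"y":-0.52,"jaw":0},{"x":0.7,"y":-0.52,"jaw":0},{"x":0.7,"y":-0.52,"jaw":0},{"x":0.7,"y":-0.52,"jaw":0},{"x":0.7,"y":-0.52,"jaw":0},{"x":0.7,"y":-0.52,"jaw":0},{"x":0.7,"y":-0.52,"jaw":0},{"jaw":0}]'
python3 -c "
from h import *
to(.515,-.106,.15)"
```

```text
t 0.1 pos [ 0.2569 -0.5691  0.2387] F [ 0.13  0.15 -0.11] gap 0.087
units needed x,y,z: [ 7.095 -5.264  1.49 ] tilt axis [-4.0e-04  1.8e-03 -1.0e+00] xaxis [0.912 0.411 0.   ]$[0]: bad value
```

```bash
python3 -m inch '[{"x":0.7,"y":-0.52,"z":0,"wx":0,"wy":0,"wz":0,"jaw":0},{"x":0.7,"y":-0.52,"z":0,"wx":0,"wy":0,"wz":0,"jaw":0},{"x":0.7,"y":-0.52,"z":0,"wx":0,"wy":0,"wz":0,"jaw":0},{"x":0.7,"y":-0.52,"z":0,"wx":0,"wy":0,"wz":0,"jaw":0},{"x":0.7,"y":-0.52,"z":0,"wx":0,"wy":0,"wz":0,"jaw":0},{"x":0.7,"y":-0.52,"z":0,"wx":0,"wy":0,"wz":0,"jaw":0},{"x":0.7,"y":-0.52,"z":0,"wx":0,"wy":0,"wz":0,"jaw":0},{"x":0,"y":0,"z":0,"wx":0,"wy":0,"wz":0,"jaw":0}]'
python3 -c "
from h import *
to(.515,-.106,.15)"
```

```text
t: 1.1
eef_pos: [0.4358, -0.2462, 0.2392]
tool_rot: [-0.001, 0.977, 0.213, -0.0]
contact_force: [0.1, -0.4, -0.3]
finger_gap: 0.0154
t 1.1 pos [ 0.4358 -0.2462  0.2392] F [ 0.06 -0.44 -0.3 ] gap 0.015
units needed x,y,z: [ 2.173 -1.572  1.49 ] tilt axis [-0.0011  0.0017 -1.    ] xaxis [ 0.909  0.416 -0.   ]
```

```bash
python3 -m inch '[{"x":0.7,"y":-0.52,"z":0,"wx":0,"wy":0,"wz":0,"jaw":0},{"x":0.7,"y":-0.52,"z":0,"wx":0,"wy":0,"wz":0,"jaw":0},{"x":0.7,"y":-0.52,"z":0.3,"wx":0,"wy":0,"wz":0,"jaw":0},{"x":0.07,"y":-0.01,"z":0.6,"wx":0,"wy":0,"wz":0,"jaw":0},{"x":0,"y":0,"z":0.5,"wx":0,"wy":0,"wz":0,"jaw":0},{"x":0,"y":0,"z":0,"wx":0,"wy":0,"wz":0,"jaw":0}]'
python3 - <<'E'
from h import *
to(.515,-.106,.104)
for n,win in (("top",(220,120,390,230)),("side",(200,80,350,250))):
    p,d=cams.grab_frame(n);x0,y0,x1,y1=win;np.savez(f"{n}1.npz",p=p,d=d)
    cv2.imwrite(f"pics/{n}1z.png",cv2.resize(p[y0:y1,x0:x1,::-1],None,fx=3.5,fy=3.5,interpolation=cv2.INTER_CUBIC))
E
```

```text
t: 1.85
eef_pos: [0.5134, -0.1105, 0.1534]
tool_rot: [-0.002, 0.978, 0.21, -0.002]
contact_force: [0.5, 0.2, -0.1]
finger_gap: 0.0005
t 1.85 pos [ 0.5134 -0.1105  0.1534] F [ 0.5   0.23 -0.15] gap 0.0
units needed x,y,z: [ 0.058 -0.054  0.824] tilt axis [-0.0055  0.0021 -1.    ] xaxis [ 0.912  0.411 -0.004]
```

View pics/side1z.png

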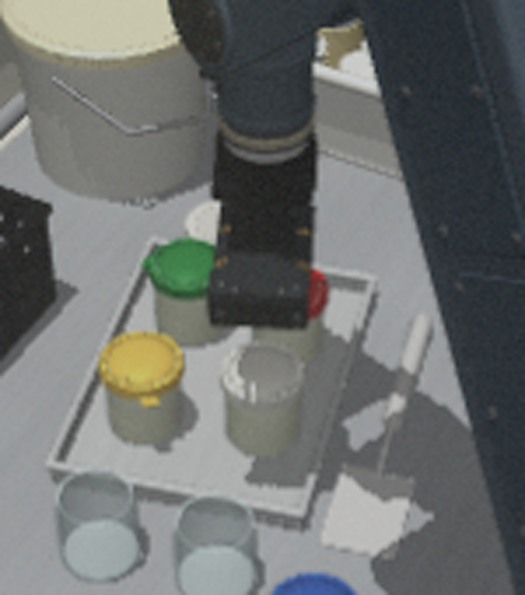

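View pics/top1z.png

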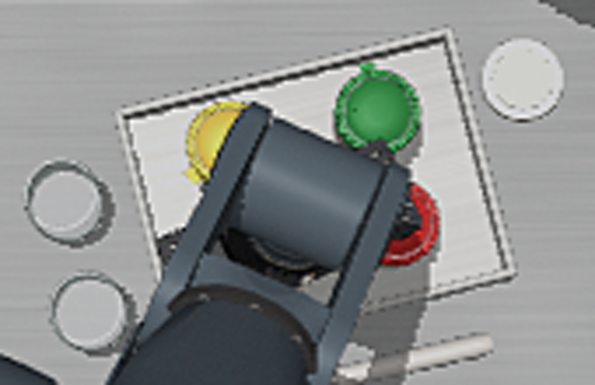

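Run:
```python
from h import *
c=cams.get_calibration("side")
T=c["camera_from_world"];rv=cv2.Rodrigues(T[:3,:3])[0]
e=manip.state()["eef_pos"]
for dz in (-.017,0,.053,.1,.15):
    u=cv2.projectPoints((e+[0,0,dz]).reshape(1,1,3),rv,T[:3,3],c["camera_matrix"],np.array([c["k1"],0,0,0.]))[0].ravel()
    print(dz,u.round(1),"crop",((u-[200,80])*3.5).round())
p=np.load("side1.npz")["p"]
cv2.imwrite("pics/s1zz.png",cv2.resize(np.clip(p[140:220,240:310,::-1].astype(float)*1.8,0,255).astype(np.uint8),None,fx=7,fy=7,interpolation=cv2.INTER_NEAREST))
```

```text
-0.017 [274.9 170.1] crop [262. 315.]
0 [274.9 165.8] crop [262. 300.]
0.053 [275.1 151.6] crop [263. 251.]
0.1 [275.2 138.3] crop [263. 204.]
0.15 [275.3 123.4] crop [263. 152.]
```

View pics/s1zz.png

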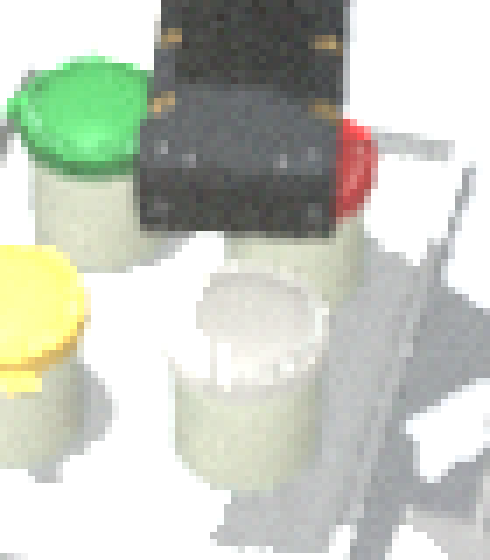

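```bash
python3 -m inch '[{"x":0.04,"y":-0.06,"z":0.3,"wx":0,"wy":0,"wz":0,"jaw":0},{"x":0,"y":0,"z":0.3,"wx":0,"wy":0,"wz":0,"jaw":0},{"x":0,"y":0,"z":0.1,"wx":0,"wy":0,"wz":0,"jaw":0},{"x":0,"y":0,"z":0,"wx":0,"wy":0,"wz":0,"jaw":0},{"x":0,"y":0,"z":0,"wx":0,"wy":0,"wz":0,"jaw":0}]'
python3 - <<'E'
from h import *
to(.514,-.106,.104)
E
```

```text
t: 2.58
eef_pos: [0.5166, -0.1065, 0.1145]
tool_rot: [0.001, 0.978, 0.21, 0.001]
contact_force: [0.2, -0.5, 1.2]
finger_gap: 0.0001
t 2.575 pos [ 0.5166 -0.1065  0.1145] F [ 0.18 -0.48  1.17] gap 0.0
units needed x,y,z: [-0.035 -0.025  0.176] tilt axis [ 1.9e-03 -8.0e-04 -1.0e+00] xaxis [0.912 0.411 0.001]
```

```bash
python3 -m inch '[{"x":-0.03,"y":-0.02,"z":0.08,"wx":0,"wy":0,"wz":0,"jaw":0},{"x":0,"y":0,"z":0,"wx":0,"wy":0,"wz":0,"jaw":0}]'
python3 -m inch '[{"x":0,"y":0,"z":0.04,"wx":0,"wy":0,"wz":0,"jaw":0},{"x":0,"y":0,"z":0,"wx":0,"wy":0,"wz":0,"jaw":0}]'
python3 -m inch '[{"x":0,"y":0,"z":0.03,"wx":0,"wy":0,"wz":0,"jaw":0},{"x":0,"y":0,"z":0,"wx":0,"wy":0,"wz":0,"jaw":0}]'
python3 - <<'E'
from h import *
to(.514,-.106,.104)
E
```

```text
t: 2.82
eef_pos: [0.5133, -0.1055, 0.1086]
tool_rot: [-0.0, 0.978, 0.21, -0.0]
contact_force: [-0.4, 0.3, -0.3]
finger_gap: 0.0005
t: 3.08
eef_pos: [0.5137, -0.1056, 0.1062]
tool_rot: [-0.0, 0.978, 0.21, -0.0]
contact_force: [-0.2, 0.1, -0.9]
finger_gap: 0.0004
t: 3.32
eef_pos: [0.5137, -0.1057, 0.1044]
tool_rot: [-0.0, 0.978, 0.21, -0.0]
contact_force: [0.1, -0.8, 0.8]
finger_gap: 0.0001
t 3.325 pos [ 0.5137 -0.1057  0.1044] F [ 0.14 -0.79  0.84] gap 0.0
units needed x,y,z: [0.002 0.007 0.007] tilt axis [-1.e-04  0.e+00 -1.e+00] xaxis [ 0.912  0.411 -0.   ]
```

```bash
python3 -m inch '[{"x":0,"y":0,"z":0.03,"wx":0,"wy":0,"wz":0,"jaw":0},{"x":0,"y":0,"z":0,"wx":0,"wy":0,"wz":0,"jaw":0}]'
python3 -m inch '[{"x":0,"y":0,"z":0.03,"wx":0,"wy":0,"wz":0,"jaw":0},{"x":0,"y":0,"z":0,"wx":0,"wy":0,"wz":0,"jaw":0}]'
python3 -m inch '[{"x":0,"y":0,"z":0.03,"wx":0,"wy":0,"wz":0,"jaw":0},{"x":0,"y":0,"z":0,"wx":0,"wy":0,"wz":0,"jaw":0}]'
```

```text
t: 3.58
eef_pos: [0.5138, -0.1057, 0.1028]
tool_rot: [0.0, 0.978, 0.21, 0.0]
contact_force: [-1.0, -0.5, 2.9]
finger_gap: 0.0004
t: 3.82
eef_pos: [0.5138, -0.1057, 0.101]
tool_rot: [0.0, 0.978, 0.21, 0.0]
contact_force: [-0.7, -0.2, 4.2]
finger_gap: 0.0006
t: 4.08
eef_pos: [0.5138, -0.1057, 0.0992]
tool_rot: [0.0, 0.978, 0.21, 0.0]
contact_force: [0.1, 1.4, 4.3]
finger_gap: 0.0005
```

```bash
python3 -m inch '[{"x":0,"y":0,"z":0.02,"wx":0,"wy":0,"wz":0,"jaw":0},{"x":0,"y":0,"z":0,"wx":0,"wy":0,"wz":0,"jaw":0}]'
python3 -m inch '[{"x":0,"y":0,"z":0.01,"wx":0,"wy":0,"wz":0,"jaw":0},{"x":0,"y":0,"z":0,"wx":0,"wy":0,"wz":0,"jaw":0}]'
```

```text
t: 4.32
eef_pos: [0.5138, -0.1057, 0.0981]
tool_rot: [0.0, 0.978, 0.21, 0.0]
contact_force: [-0.6, 0.3, 4.1]
finger_gap: 0.0003
t: 4.58
eef_pos: [0.5138, -0.1057, 0.0976]
tool_rot: [0.0, 0.978, 0.21, 0.0]
contact_force: [-1.4, 0.1, 5.6]
finger_gap: 0.0005
```

```bash
python3 -m inch '[{"x":0,"y":0,"z":-0.3,"wx":0,"wy":0,"wz":0,"jaw":0},{"x":0,"y":0,"z":-0.4,"wx":0,"wy":0,"wz":0,"jaw":0},{"x":0.3,"y":0.02,"z":0,"wx":0,"wy":0,"wz":0,"jaw":0},{"x":0.6,"y":0.03,"z":0,"wx":0,"wy":0,"wz":0,"jaw":0},{"x":0.6,"y":0.03,"z":0,"wx":0,"wy":0,"wz":0,"jaw":0},{"x":0.23,"y":0,"z":0,"wx":0,"wy":0,"wz":0,"jaw":0},{"x":0,"y":0,"z":0,"wx":0,"wy":0,"wz":0,"jaw":0},{"x":0,"y":0,"z":0,"wx":0,"wy":0,"wz":0,"jaw":0}]'
python3 - <<'E'
from h import *
to(.611,-.068,.104)
for n,win in (("top",(240,120,390,230)),("side",(200,80,350,250))):
    p,d=cams.grab_frame(n);x0,y0,x1,y1=win;np.savez(f"{n}2.npz",p=p,d=d)
    cv2.imwrite(f"pics/{n}2z.png",cv2.resize(p[y0:y1,x0:x1,::-1],None,fx=3.5,fy=3.5,interpolation=cv2.INTER_CUBIC))
E
```

```text
t: 5.58
eef_pos: [0.6087, -0.0675, 0.1388]
tool_rot: [-0.0, 0.978, 0.21, -0.001]
contact_force: [0.7, 0.5, -0.9]
finger_gap: 0.0008
t 5.575 pos [ 0.6087 -0.0675  0.1388] F [ 0.73  0.49 -0.89] gap 0.001
units needed x,y,z: [0.033 0.025 0.58 ] tilt axis [-2.6e-03  4.0e-04 -1.0e+00] xaxis [ 0.912  0.411 -0.002]
```

View pics/side2z.png

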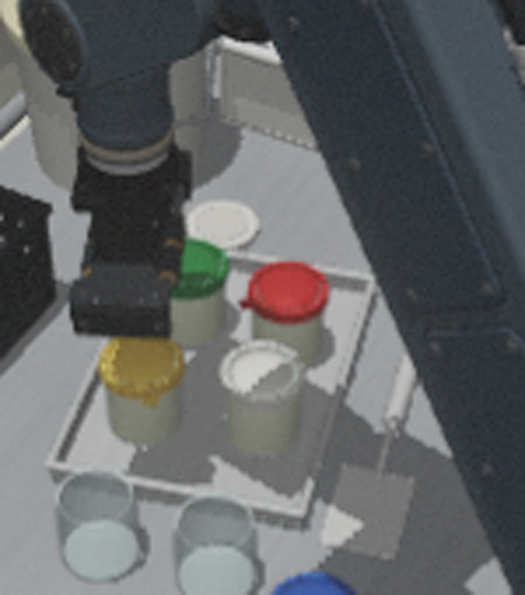

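The side view shows the gripper above the yellow pot. The white pot, at about (262,370) in the crop, hasn't moved. I'll check its crown height in the depth image, then lower over the yellow lid.

```bash
cat > chk.py <<'E'
from h import *
import sys
def crown(f,n="side"):
    X=cloud(n,np.load(f)["d"])
    for k,g in {"white":(.514,-.106),"yellow":(.611,-.068),"red":(.545,-.209),"green":(.637,-.194)}.items():
        q=X[np.hypot(X[...,0]-g[0],X[...,1]-g[1])<.015];q=q[q[:,2]<.11]
        print(f,k,len(q),np.nanmean(q[:,2]).round(4) if len(q) else None)
for f in sys.argv[1:]: crown(f,f[:4] if f[0]=="s" else "top")
E
python3 chk.py side0.npz side2.npz
python3 -m inch '[{"x":0.02,"y":0.01,"z":0.2,"wx":0,"wy":0,"wz":0,"jaw":0},{"x":0,"y":0,"z":0.2,"wx":0,"wy":0,"wz":0,"jaw":0},{"x":0,"y":0,"z":0.1,"wx":0,"wy":0,"wz":0,"jaw":0},{"x":0,"y":0,"z":0.03,"wx":0,"wy":0,"wz":0,"jaw":0},{"x":0,"y":0,"z":0,"wx":0,"wy":0,"wz":0,"jaw":0},{"x":0,"y":0,"z":0,"wx":0,"wy":0,"wz":0,"jaw":0}]'
python3 - <<'E'
from h import *
to(.611,-.068,.104)
E
```

```text
side0.npz white 53 0.0867
side0.npz yellow 59 0.0866
side0.npz red 51 0.0868
side0.npz green 46 0.0866
side2.npz white 60 0.0812
side2.npz yellow 60 0.0869
side2.npz red 46 0.0867
side2.npz green 29 0.0864
t: 6.42
eef_pos: [0.6119, -0.0674, 0.1079]
tool_rot: [0.0, 0.978, 0.21, 0.0]
contact_force: [-0.6, 0.1, 0.4]
finger_gap: 0.0004
t 6.425 pos [ 0.6119 -0.0674  0.1079] F [-0.58  0.07  0.38] gap 0.0
units needed x,y,z: [-0.018  0.002  0.065] tilt axis [ 7.e-04 -2.e-04 -1.e+00] xaxis [0.912 0.411 0.001]
```

White is 5.5 mm in, and the others are unchanged. Now I'll press yellow the same way, down to z ≈ 0.098.

```bash
python3 -m inch '[{"x":0,"y":0,"z":0.04,"wx":0,"wy":0,"wz":0,"jaw":0},{"x":0,"y":0,"z":0.03,"wx":0,"wy":0,"wz":0,"jaw":0},{"x":0,"y":0,"z":0,"wx":0,"wy":0,"wz":0,"jaw":0}]'
python3 -m inch '[{"x":0,"y":0,"z":0.03,"wx":0,"wy":0,"wz":0,"jaw":0},{"x":0,"y":0,"z":0.03,"wx":0,"wy":0,"wz":0,"jaw":0},{"x":0,"y":0,"z":0,"wx":0,"wy":0,"wz":0,"jaw":0}]'
python3 -m inch '[{"x":0,"y":0,"z":0.03,"wx":0,"wy":0,"wz":0,"jaw":0},{"x":0,"y":0,"z":0,"wx":0,"wy":0,"wz":0,"jaw":0}]'
```

```text
t: 6.8
eef_pos: [0.6119, -0.0674, 0.1035]
tool_rot: [0.0, 0.978, 0.21, 0.0]
contact_force: [1.1, -0.1, 1.2]
finger_gap: 0.0002
t: 7.18
eef_pos: [0.6118, -0.0674, 0.1]
tool_rot: [0.0, 0.978, 0.21, 0.0]
contact_force: [-1.3, -0.4, 4.2]
finger_gap: 0.0006
t: 7.42
eef_pos: [0.6119, -0.0674, 0.0983]
tool_rot: [0.0, 0.978, 0.21, 0.0]
contact_force: [-0.5, 0.6, 4.6]
finger_gap: 0.0008
```

```bash
python3 -m inch '[{"x":0,"y":0,"z":0.01,"wx":0,"wy":0,"wz":0,"jaw":0},{"x":0,"y":0,"z":0,"wx":0,"wy":0,"wz":0,"jaw":0},{"x":0,"y":0,"z":-0.3,"wx":0,"wy":0,"wz":0,"jaw":0},{"x":0,"y":0,"z":-0.4,"wx":0,"wy":0,"wz":0,"jaw":0},{"x":0,"y":0,"z":-0.1,"wx":0,"wy":0,"wz":0,"jaw":0},{"x":-0.3,"y":0.25,"z":0,"wx":0,"wy":0,"wz":0,"jaw":0},{"x":-0.6,"y":0.5,"z":0,"wx":0,"wy":0,"wz":0,"jaw":0},{"x":-0.6,"y":0.5,"z":0,"wx":0,"wy":0,"wz":0,"jaw":0}]'
python3 -m inch '[{"x":-0.4,"y":0.35,"z":0,"wx":0,"wy":0,"wz":0,"jaw":0},{"x":-0.09,"y":0.09,"z":0,"wx":0,"wy":0,"wz":0,"jaw":0},{"x":0,"y":0,"z":0,"wx":0,"wy":0,"wz":0,"jaw":0},{"x":0,"y":0,"z":0,"wx":0,"wy":0,"wz":0,"jaw":0}]'
python3 - <<'E'
from h import *
to(.545,-.209,.104)
for n,win in (("side",(200,80,350,250)),):
    p,d=cams.grab_frame(n);x0,y0,x1,y1=win;np.savez(f"{n}3.npz",p=p,d=d)
    cv2.imwrite(f"pics/{n}3z.png",cv2.resize(p[y0:y1,x0:x1,::-1],None,fx=3.5,fy=3.5,interpolation=cv2.INTER_CUBIC))
E
python3 chk.py side3.npz
```

```text
t: 8.43
eef_pos: [0.5598, -0.1734, 0.1451]
tool_rot: [-0.0, 0.977, 0.211, -0.0]
contact_force: [0.4, -1.3, 0.1]
finger_gap: 0.0004
t: 8.93
eef_pos: [0.5449, -0.2077, 0.1452]
tool_rot: [-0.0, 0.978, 0.211, -0.0]
contact_force: [-0.2, -0.4, -1.0]
finger_gap: 0.0002
t 8.925 pos [ 0.5449 -0.2077  0.1452] F [-0.18 -0.45 -1.05] gap 0.0
units needed x,y,z: [-0.007  0.021  0.687] tilt axis [-2.e-04  6.e-04 -1.e+00] xaxis [0.911 0.412 0.   ]
side3.npz white 50 0.0812
side3.npz yellow 56 0.0819
side3.npz red 50 0.0861
side3.npz green 51 0.0865
```

View pics/side3z.png

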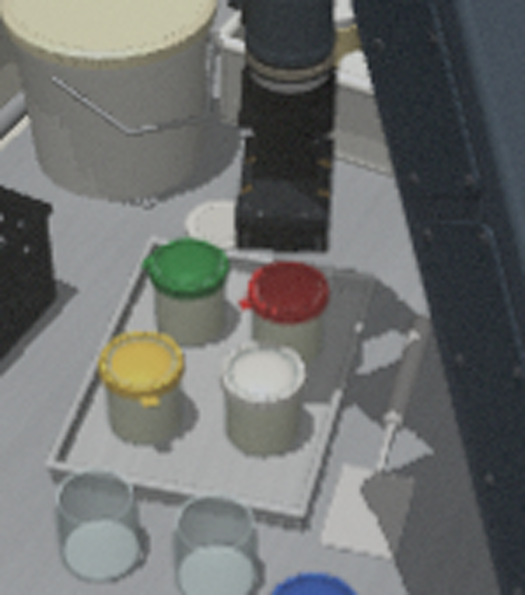

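The view shows the white and yellow lids both flattened, with measured sinks of 5.5 and 4.7 mm, and all the pots in place. The gripper is above red, so I'll press that next.

```bash
python3 -m inch '[{"x":-0.01,"y":0.02,"z":0.3,"wx":0,"wy":0,"wz":0,"jaw":0},{"x":0,"y":0,"z":0.2,"wx":0,"wy":0,"wz":0,"jaw":0},{"x":0,"y":0,"z":0.1,"wx":0,"wy":0,"wz":0,"jaw":0},{"x":0,"y":0,"z":0.02,"wx":0,"wy":0,"wz":0,"jaw":0},{"x":0,"y":0,"z":0,"wx":0,"wy":0,"wz":0,"jaw":0},{"x":0,"y":0,"z":0,"wx":0,"wy":0,"wz":0,"jaw":0}]'
python3 -m inch '[{"x":0,"y":0,"z":0.03,"wx":0,"wy":0,"wz":0,"jaw":0},{"x":0,"y":0,"z":0,"wx":0,"wy":0,"wz":0,"jaw":0}]'
```

```text
t: 9.72
eef_pos: [0.5448, -0.2105, 0.1086]
tool_rot: [0.0, 0.978, 0.21, 0.0]
contact_force: [-0.0, -0.3, 0.2]
finger_gap: 0.0007
t: 9.98
eef_pos: [0.5444, -0.2103, 0.1064]
tool_rot: [-0.0, 0.978, 0.21, -0.0]
contact_force: [-0.6, 0.5, 0.9]
finger_gap: 0.0004
```

```bash
python3 -m inch '[{"x":0,"y":0,"z":0.03,"wx":0,"wy":0,"wz":0,"jaw":0},{"x":0,"y":0,"z":0.03,"wx":0,"wy":0,"wz":0,"jaw":0},{"x":0,"y":0,"z":0,"wx":0,"wy":0,"wz":0,"jaw":0}]'
python3 -m inch '[{"x":0,"y":0,"z":0.03,"wx":0,"wy":0,"wz":0,"jaw":0},{"x":0,"y":0,"z":0.03,"wx":0,"wy":0,"wz":0,"jaw":0},{"x":0,"y":0,"z":0,"wx":0,"wy":0,"wz":0,"jaw":0}]'
python3 -m inch '[{"x":0,"y":0,"z":0.03,"wx":0,"wy":0,"wz":0,"jaw":0},{"x":0,"y":0,"z":0,"wx":0,"wy":0,"wz":0,"jaw":0}]'
```

```text
t: 10.35
eef_pos: [0.5446, -0.2104, 0.1029]
tool_rot: [0.0, 0.978, 0.21, 0.0]
contact_force: [-0.3, 0.6, 2.5]
finger_gap: 0.0007
t: 10.72
eef_pos: [0.5446, -0.2104, 0.0993]
tool_rot: [0.0, 0.978, 0.21, 0.0]
contact_force: [0.3, -0.1, 3.7]
finger_gap: 0.0007
t: 10.98
eef_pos: [0.5446, -0.2104, 0.0977]
tool_rot: [0.0, 0.978, 0.21, 0.0]
contact_force: [-0.6, 0.2, 6.0]
finger_gap: 0.0007
```

Red is at the same depth, with a force of about 6 N. I'll raise straight up, then check.

```bash
python3 -m inch '[{"x":0,"y":0,"z":-0.3,"wx":0,"wy":0,"wz":0,"jaw":0},{"x":0,"y":0,"z":-0.6,"wx":0,"wy":0,"wz":0,"jaw":0},{"x":0,"y":0,"z":-0.8,"wx":0,"wy":0,"wz":0,"jaw":0},{"x":0,"y":0,"z":-0.5,"wx":0,"wy":0,"wz":0,"jaw":0},{"x":0,"y":0,"z":0,"wx":0,"wy":0,"wz":0,"jaw":0},{"x":0,"y":0,"z":0,"wx":0,"wy":0,"wz":0,"jaw":0}]'
python3 - <<'E'
from h import *
for n,win in (("side",(200,80,350,250)),("top",(210,110,390,270))):
    p,d=cams.grab_frame(n);x0,y0,x1,y1=win;np.savez(f"{n}4.npz",p=p,d=d)
    cv2.imwrite(f"pics/{n}4z.png",cv2.resize(p[y0:y1,x0:x1,::-1],None,fx=3.5,fy=3.5,interpolation=cv2.INTER_CUBIC))
E
python3 chk.py side4.npz
```

```text
t: 11.72
eef_pos: [0.5438, -0.2098, 0.2287]
tool_rot: [-0.001, 0.978, 0.21, -0.001]
contact_force: [-0.4, -0.4, -0.3]
finger_gap: 0.0006
side4.npz white 58 0.0807
side4.npz yellow 58 0.0816
side4.npz red 44 0.082
side4.npz green 48 0.0862
```

View pics/side4z.png

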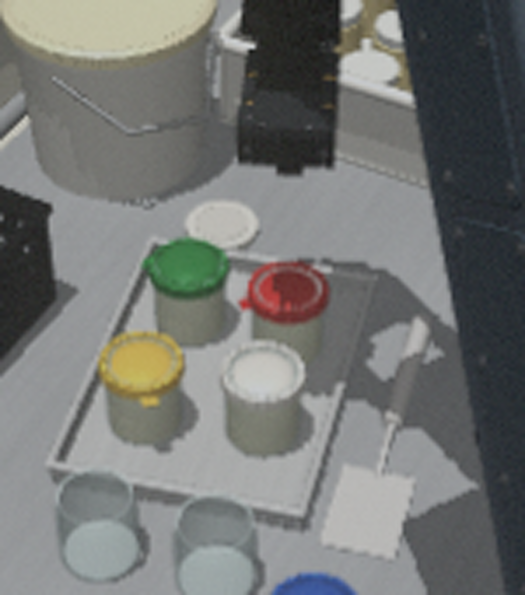

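View pics/top4z.png

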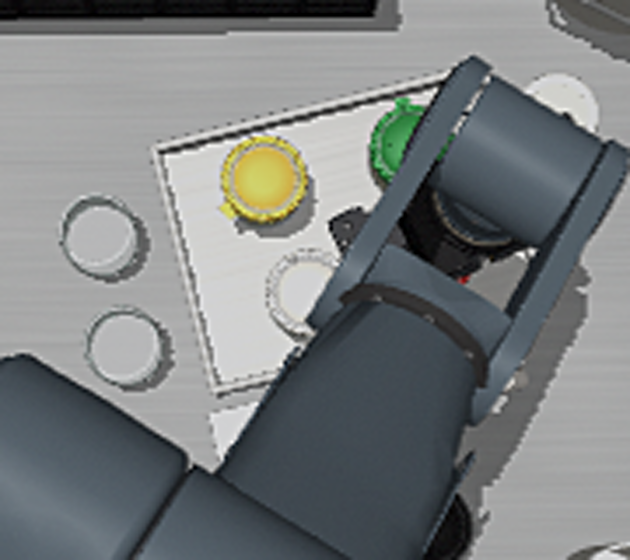

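Side crop: red at (288,290), yellow at (142,365) and white at (263,372) are all sunk inside their rims, and green at (188,268) is still bulged. All the pots and bystanders in view are in place, and the gripper is clear at z = 0.23. I'm handing in.

```bash
python3 -c "
from bench import sign_off
print(sign_off())"
```

```text
the job is handed in; nothing more can be done
None
```

I pressed the white, yellow and red lids in that order with the closed fingertips, then lifted the tool clear to z ≈ 0.23 m and handed the job in at about 12 s. No verdict came back.

- **Lids:** in the last depth check the three crowns had sunk about 6.0 mm (white), 5.0 mm (yellow) and 4.8 mm (red), and stayed in. They need 2.5 mm. Green read 0.4 mm lower than at the start, about the noise in the depth readings, and it was never touched.
- **Force:** the pushes read about 4.6 to 6 N at the deepest readings. The readings scatter by about 1 N, so these are approximate.
- **Pots and bystanders:** in the final side view all four pots, both empty pots, the spare lid and the spatula look unmoved. I judged this by eye, not by measuring. The jug and the sanitiser were not in the cropped views, but the tool stayed above or well away from them and the force readings showed no contact.
- **Disagreements:** the two cameras differed by up to 7 mm in x on the lid centres. I used values close to the top view. The fingertips were hidden by the gripper body, so their alignment over the lids rests on the arm's own position reading.

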